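# Load and start the bead polisher

## Robot

A 7-joint arm with a two-finger parallel gripper is mounted at the origin on the work surface. World frame = base frame: x ahead of the robot, y to its left, z up, the work surface at z = 0. Lengths are in m, angles in rad, forces in N, time in s.
With the tool pointing down it reaches from about 0.35 to 0.9 m from the base axis. Payload 19.9 kg.
Tool frame: the origin (TCP) lies midway between the tips of the shut fingers; the grasp point (between the pads) lies 19 mm behind it; z points along the fingers, y is the line along which they close (so a half turn about z gives the same grasp; the last joint's range is limited). The gripper opens to 85 mm and grips with 20 to 120 N. Pads are 22 mm wide; open, the fingers measure 114 mm over their backs; the gripper's body (76 mm by 85 mm) begins 54 mm behind the grasp point. The pads swing forward as they close: fully open they stand 13 mm farther back than shut.
Start: joints at [-1.228, 0.417, -0.01, 1.614, 0.005, 1.111, -0.053], TCP at [0.235, 0.579, 0.231] pointing down, gripper open.
Joint ranges: [-2.81, 2.81], [-0.39, 2.02], [-1.27, 1.25], [0.06, 2.57], [-1.19, 4.33], [0.19, 2], [-2.82, 2.82]. Speed limits (rad/s): [1.89, 1.89, 2.39, 2.39, 3.01, 3.01, 3.01].

## Interface

Orientations are given as a unit quaternion [w, x, y, z].
In Python, from rig import manip gives the robot as it stands. The module is installed in compiled form; this text tells all that it offers.
- The arm moves only by the tool drive_tool, never from a script. Its argument "steps" is a list that holds one entry, the list of rows, each a list of 7 numbers: the shift along the tool's x, y, z in m, then the turn, a rotation vector about the tool's x, y, z in degrees, then the gripper's target within -1 to 1 (fully open at 1, half-way at 0, shut at -1). A call has 1 to 12 rows; each row shifts and turns the commanded pose from where the row before left it, along the tool's axes as they then stand; what a row does not reach is not made up. A row lasts 1/10 s, in which the tool goes at most 50 mm and 8.59 degrees, less where a joint would pass 70% of its speed; a pose out of reach is approached as far as the arm can. A call with a gripper value outside its range is refused whole. The fingers move at their own pace and stop on an object; "squeeze" is the grip in N (left out, the last holds). Time passes only in rows, so rows that do not move let the fingers close. It gives the time, the measured TCP pose, the force, the opening and the grip force at its end, in the units of the state.
- manip.get_obs(): the state, without advancing time (a new reading comes with each control period).
- manip.camera(name): name is "side" or "top"; returns a dict with "image" (480x640x3 uint8, blue, green, red), "camera_matrix" (3x3 intrinsics, pixels), "R" (3x3) and "t" (3): a world point X has camera coordinates R X + t. Camera axes: x right, y down, z forward; pixel columns grow to the right and rows downward; lengths in m; the calibration is good to about 2 mm. A picture is of the moment at which its call begins. There is no depth.
- manip.finish_job(): hands the job in; it is judged then, once.
Trained networks look in a picture, given as the dict that the camera call returned (one of the last four; its "shot" number tells which), for a name from the list of things; names that differ only in an ending like _2 or _b are one class to them, and where a whole thing is asked for, a point or a joint stands for the part that bears it (a point fixed in the world has none). Each returns a list of dicts, best first, with "confidence" (0 to 1); they miss things now and then, are a little off and sometimes report something else, mostly with a low value. They report only what shows in the picture. A call takes as long as a camera call.
- manip.silhouettes(picture, target): "region" (480x640 bool, what is visible of it) and "centre" ([column, row] in pixels, amid what is visible of it).
The state is a dict: "time_s": time; "joints": joint angles; "joint_velocities": joint speeds; "joint_efforts": joint torques, N m; "ee_pos": TCP position; "eef_rot": TCP orientation; "ft_force": force on the tool from outside, world axes, zero at the start; "wrist_torque": the same for the moment, N m; "grip_width": opening from 0.0 (shut) to 1.0 (fully open); "finger_force": force on a finger pad.
Only numpy, scipy, OpenCV 4.12 (cv2) and the standard library are available. Lean on these libraries where they do the work, as an engineer would, in place of code of your own. Each camera call takes 0.05 s, during which the arm holds its last target. There are 200 camera calls.

## Task

The clay pieces on the white mat have hardened and are ready for polishing: first pull the polisher's speed lever back to idle, fully home against its stop, then put every clay piece into the tub. When all are in, and with the lever still at idle, turn the selector clockwise from off to the three-dot mark, and only then push the lever forward until it stands in line with the setting clip. Leave the clip, the jar, the cutter and the tile where they are.

Things in the scene. Friction and masses are not known exactly. Their poses are not given: they have to be found in the camera images.
- piece1: hardened dark reddish-brown clay piece, maybe absent: bar, 64 x 20 x 16 mm (x, y, z); origin at the centre of its underside, z up as it lies; 24 to 50 g
- piece2: hardened dark reddish-brown clay piece, maybe absent: short block, 42 x 24 x 18 mm (x, y, z); origin at the centre of its underside, z up as it lies; 24 to 50 g
- piece3: hardened dark reddish-brown clay piece, maybe absent: square pendant, 34 x 34 x 16 mm (x, y, z); origin at the centre of its underside, z up as it lies; 24 to 50 g
- piece4: hardened dark reddish-brown clay piece, maybe absent: long bar, 72 x 18 x 18 mm (x, y, z); origin at the centre of its underside, z up as it lies; 24 to 50 g
- piece5: hardened dark reddish-brown clay piece, maybe absent: hexagonal pendant, 40 mm over the corners (which lie on its x axis), 34.6 mm across the flats (along its y axis), 16 mm thick (z); origin at the centre of its underside, z up as it lies; 24 to 50 g
- tub_floor (a point): centre of the inner floor of the fixed open grey vibratory polishing tub (46 mm above the table). Axes: those of the tub, z up. Inside it measures 218 (x) by 238 (y) mm, walls 6 mm thick, rim 49 mm above this floor (95 mm above the table); outside 240 x 260 mm
- mat: fixed white ribbed mat, 310 x 210 x 2 mm, on which the pieces lie; origin at the centre of its underside
- console: fixed grey control box, 170 (x) x 250 (y) x 50 mm; origin at the centre of its underside, z up. The selector stands on it at (0, -62) mm and the lever pivots at (0, 65, 45) mm of its frame, the lever swinging along its x
- lever (a joint): angle of the speed lever about a level axis along the console's y, rad. 0 = idle, against its stop, leaning 0.6 rad towards the console's -x; 1.2 = fully forward, leaning 0.6 rad towards +x; the handle rises over the pivot at 0.6. It stays where it is left (about 1.1 N at the handle moves it)
- lever_tip (a point): centre of the lever's black handle, a barrel of 26 mm diameter and 28 mm length lying along the console's y (the lever's axis), on a steel rod 10 mm thick, 135 mm from the pivot. The point's frame turns with the lever (at angle 0 it is the console's)
- clip (a joint): angle of the setting clip, rad, on the same scale and axis as the lever: the lever is in line with the clip when both angles are equal. Stiff; not to be moved
- clip_tip (a point): outer end of the setting clip, a small aluminium tab with a white line, 6 x 10 x 24 mm, on the dark quadrant arc beside the lever, 88 mm from the pivot and 18 mm to the console's -y side of the lever; its frame turns with it like the lever's
- selector (a joint): angle of the selector, rad, growing clockwise seen from above; starts at off = 0 with its white pointer on the single bar mark at the console's -x side. Click stops every 0.698 rad (40 deg): one dot 0.698, two dots 1.396, three dots 2.094, four dots 2.793 (end stop just past it). Let go, it springs to the nearest click stop; about 0.07 N m carries it over
- selector_grip (a point): point on the selector's upright axis at the height to grip it: middle of its black bar, 42 long (x of this frame, which turns with it; the white pointer line is at -x), 14 thick (y) and 32 mm high, reaching 7 mm above this point, on a disc of 44 mm diameter and 8 mm thickness whose top is 23 mm below this point; the point lies 82 mm above the table
- jar: bystander: glaze jar, 56 mm wide, 75 mm high; origin at its underside
- cutter: bystander: green square cutter frame, 50 x 50 x 22 mm; origin at its underside
- tile: bystander: white glazed tile, 80 x 80 x 8 mm; origin at its underside

How it is judged:
On the way, in this order (a step that is already met when the one before it is completed fails the run):
1. the speed lever is at idle (within 0.06 rad of its stop) (value of joint lever below 0.06 rad), for 0.2 s.
2. every clay piece lies in the tub, let go and at rest, the lever at idle (x of piece1 in the frame of tub_floor between -0.109 and 0.109 m and y of piece1 in the frame of tub_floor between -0.119 and 0.119 m and z of piece1 in the frame of tub_floor between -0.01 and 0.045 m and linear speed of each of piece1, piece2, piece3, piece4, piece5 below 0.03 m/s and contact force between the fingers and piece1 below 0.1 N and x of piece2 in the frame of tub_floor between -0.109 and 0.109 m and y of piece2 in the frame of tub_floor between -0.119 and 0.119 m and z of piece2 in the frame of tub_floor between -0.01 and 0.045 m and contact force between the fingers and piece2 below 0.1 N and x of piece3 in the frame of tub_floor between -0.109 and 0.109 m and y of piece3 in the frame of tub_floor between -0.119 and 0.119 m and z of piece3 in the frame of tub_floor between -0.01 and 0.045 m and contact force between the fingers and piece3 below 0.1 N and x of piece4 in the frame of tub_floor between -0.109 and 0.109 m and y of piece4 in the frame of tub_floor between -0.119 and 0.119 m and z of piece4 in the frame of tub_floor between -0.01 and 0.045 m and contact force between the fingers and piece4 below 0.1 N and x of piece5 in the frame of tub_floor between -0.109 and 0.109 m and y of piece5 in the frame of tub_floor between -0.119 and 0.119 m and z of piece5 in the frame of tub_floor between -0.01 and 0.045 m and contact force between the fingers and piece5 below 0.1 N and value of joint lever below 0.06 rad), for 0.2 s.
3. the selector stands on three dots (2.094 +- 0.13 rad), the lever still at idle (value of joint selector between 1.9644 and 2.2244 rad and velocity of joint lever between -0.05 and 0.05 rad/s and velocity of joint selector between -0.05 and 0.05 rad/s and value of joint lever below 0.06 rad), for 0.2 s.
4. the lever is in line with the setting clip (within 0.09 rad) (angle between the x axis of lever_tip and the x axis of clip_tip, either way round below 0.09 rad and value of joint selector between 1.9644 and 2.2244 rad), for 0.2 s.
At the end, for the whole second after the job is handed in: Every clay piece lies at rest inside the tub, below its rim; the selector rests on three dots (within 0.13 rad) and the lever rests in line with the setting clip (within 0.09 rad) (all of step 4 and x of piece1 in the frame of tub_floor between -0.109 and 0.109 m and y of piece1 in the frame of tub_floor between -0.119 and 0.119 m and z of piece1 in the frame of tub_floor between -0.01 and 0.045 m and linear speed of each of piece1, piece2, piece3, piece4, piece5 below 0.03 m/s and contact force between the fingers and piece1 below 0.1 N and x of piece2 in the frame of tub_floor between -0.109 and 0.109 m and y of piece2 in the frame of tub_floor between -0.119 and 0.119 m and z of piece2 in the frame of tub_floor between -0.01 and 0.045 m and contact force between the fingers and piece2 below 0.1 N and x of piece3 in the frame of tub_floor between -0.109 and 0.109 m and y of piece3 in the frame of tub_floor between -0.119 and 0.119 m and z of piece3 in the frame of tub_floor between -0.01 and 0.045 m and contact force between the fingers and piece3 below 0.1 N and x of piece4 in the frame of tub_floor between -0.109 and 0.109 m and y of piece4 in the frame of tub_floor between -0.119 and 0.119 m and z of piece4 in the frame of tub_floor between -0.01 and 0.045 m and contact force between the fingers and piece4 below 0.1 N and x of piece5 in the frame of tub_floor between -0.109 and 0.109 m and y of piece5 in the frame of tub_floor between -0.119 and 0.119 m and z of piece5 in the frame of tub_floor between -0.01 and 0.045 m and contact force between the fingers and piece5 below 0.1 N and velocity of joint lever between -0.05 and 0.05 rad/s and velocity of joint selector between -0.05 and 0.05 rad/s); the robot touches nothing.
It fails at once if the jar is moved by more than 30 mm (distance of jar from where it was at the start of the episode above 0.03 m).
It fails at once if the cutter is moved by more than 30 mm (distance of cutter from where it was at the start of the episode above 0.03 m).
It fails at once if the tile is moved by more than 30 mm (distance of tile from where it was at the start of the episode above 0.03 m).
It fails at once if the setting clip is moved by more than 5 mm (distance of clip_tip from where it was at the start of the episode above 0.005 m).
It fails at once if the lever is moved off idle while pieces are in the tub and the selector is not yet near three dots ((((x of piece1 in the frame of tub_floor between -0.109 and 0.109 m and y of piece1 in the frame of tub_floor between -0.119 and 0.119 m and z of piece1 in the frame of tub_floor between -0.01 and 0.045 m) and contact force between the fingers and piece1 below 0.1 N) or ((x of piece2 in the frame of tub_floor between -0.109 and 0.109 m and y of piece2 in the frame of tub_floor between -0.119 and 0.119 m and z of piece2 in the frame of tub_floor between -0.01 and 0.045 m) and contact force between the fingers and piece2 below 0.1 N) or ((x of piece3 in the frame of tub_floor between -0.109 and 0.109 m and y of piece3 in the frame of tub_floor between -0.119 and 0.119 m and z of piece3 in the frame of tub_floor between -0.01 and 0.045 m) and contact force between the fingers and piece3 below 0.1 N) or ((x of piece4 in the frame of tub_floor between -0.109 and 0.109 m and y of piece4 in the frame of tub_floor between -0.119 and 0.119 m and z of piece4 in the frame of tub_floor between -0.01 and 0.045 m) and contact force between the fingers and piece4 below 0.1 N) or ((x of piece5 in the frame of tub_floor between -0.109 and 0.109 m and y of piece5 in the frame of tub_floor between -0.119 and 0.119 m and z of piece5 in the frame of tub_floor between -0.01 and 0.045 m) and contact force between the fingers and piece5 below 0.1 N)) and value of joint selector below 1.6944 rad and value of joint lever above 0.25 rad).
Of piece1, piece2, piece3, piece4, piece5 only 3 to 5 are there at a start; the rules pass over those that are not, and their reading is None.
At some moment in a run one of piece1, piece2, piece3, piece4, piece5 may be knocked a few centimetres aside while the robot is not near it.
Once in a run the grip may slacken for a moment while it holds something.
It also fails if it takes over 210 s, if anything falls off the work surface, if the arm or the gripper's body presses on something with over 40 N, if the wrist force passes 120 N, or if a joint passes its speed limit or range.

## Working session

There is one attempt and no reset: what is moved stays moved. The work goes in short steps, Python scripts to look and compute and a tool call to move; the robot and the scene stay as the last step left them, time stands still between calls to the robot, and variables do not carry over. Pictures are saved under pics/ and viewed, at most 14 in all, crops included, and the job is handed in when it is done.

Besides the shell and the picture viewer there is one more tool, called after "Call:" as a command line: name --argument value ..., lists and objects as JSON in quotes. drive_tool: Moves the arm, as the interface text tells. Its arguments: {"type":"object","properties":{"steps":{"type":"array","items":{"type":"array","items":{"type":"array","items":{"type":"number"}}}},"squeeze":{"type":"number"}},"required":["steps"]}

```bash
mkdir -p pics; python3 - <<'E'
from rig import manip
import cv2
o=manip.get_obs()
print({k:(v if not hasattr(v,'__len__') else [round(float(x),3) for x in v]) for k,v in o.items()})
for n in("top","side"):
    c=manip.camera(n); cv2.imwrite(f"pics/{n}0.png",c["image"])
    print(n,c["camera_matrix"],c["R"],c["t"])
    for t in["piece1","piece2","piece3","piece4","piece5","mat","console","lever","lever_tip","clip","clip_tip","selector","jar","cutter","tile"]:
        try:
            for d in manip.silhouettes(c,t)[:3]: print(t,round(d["confidence"],2),[round(float(x)) for x in d["centre"]],int(d["region"].sum()))
        except Exception as e: print(t,e)
E
```

```text
{'time_s': 0.0, 'joints': [-1.227, 0.418, -0.01, 1.614, 0.005, 1.111, -0.053], 'joint_velocities': [0.002, 0.0, -0.001, 0.0, 0.001, 0.001, 0.001], 'joint_efforts': [-0.0, -86.445, 0.678, -43.491, 0.019, 0.007, -0.0], 'ee_pos': [0.234, 0.579, 0.231], 'eef_rot': [-0.0, 0.191, 0.982, -0.001], 'ft_force': [-0.069, 0.228, 0.079], 'wrist_torque': [0.008, -0.019, -0.005], 'finger_force': 0.0, 'grip_width': 0.998736387786292}
top [[472.16216113   0.         317.95981035]
 [  0.         472.16216113 242.16718693]
 [  0.           0.           1.        ]] [[-0.00503244 -0.99987984  0.01466221]
 [-0.99938457  0.00451985 -0.03478577]
 [ 0.03471532 -0.01482824 -0.99928723]] [0.00704107 0.59202783 1.1411061 ]
piece1 0.65 [301, 219] 200
piece1 0.64 [349, 306] 231
piece1 0.63 [342, 219] 166
piece2 0.65 [301, 219] 200
piece2 0.64 [349, 306] 231
piece2 0.63 [342, 219] 166
piece3 0.65 [301, 219] 200
piece3 0.64 [349, 306] 231
piece3 0.63 [342, 219] 166
piece4 0.65 [301, 219] 200
piece4 0.64 [349, 306] 231
piece4 0.63 [342, 219] 166
piece5 0.65 [301, 219] 200
piece5 0.64 [349, 306] 231
piece5 0.63 [342
[... 708 characters left out ...]
0.93 [303, 339] 471
piece2 0.58 [343, 252] 285
piece2 0.49 [374, 279] 219
piece3 0.93 [303, 339] 471
piece3 0.58 [343, 252] 285
piece3 0.49 [374, 279] 219
piece4 0.93 [303, 339] 471
piece4 0.58 [343, 252] 285
piece4 0.49 [374, 279] 219
piece5 0.93 [303, 339] 471
piece5 0.58 [343, 252] 285
piece5 0.49 [374, 279] 219
mat 0.92 [322, 301] 10316
console 0.58 [444, 396] 17357
lever 0.84 [438, 303] 622
lever 0.37 [372, 280] 260
lever_tip 0.73 [431, 265] 1034
lever_tip 0.71 [440, 305] 577
clip 0.45 [432, 334] 61
clip_tip 0.2 [351, 210] 730
selector 0.8 [480, 405] 759
selector 0.28 [322, 301] 10418
jar 0.97 [350, 210] 695
cutter 0.68 [395, 240] 511
cutter 0.53 [430, 267] 982
tile 0.59 [432, 266] 1056
```

```bash
python3 - <<'E'
import cv2
t=cv2.imread("pics/top0.png");cv2.imwrite("pics/top0c.png",cv2.resize(t[100:400,170:570],(800,600),interpolation=2))
E
```

```text
(no output)
```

View pics/top0c.png

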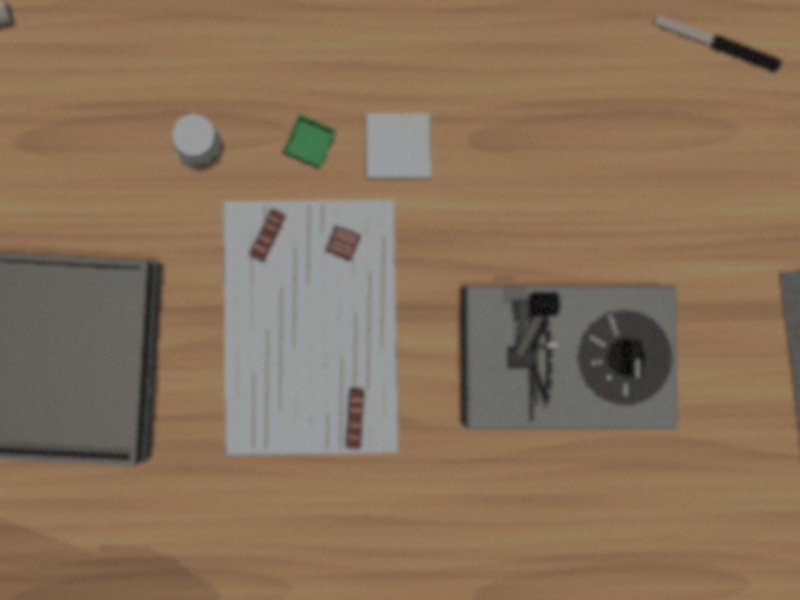

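View pics/side0.png

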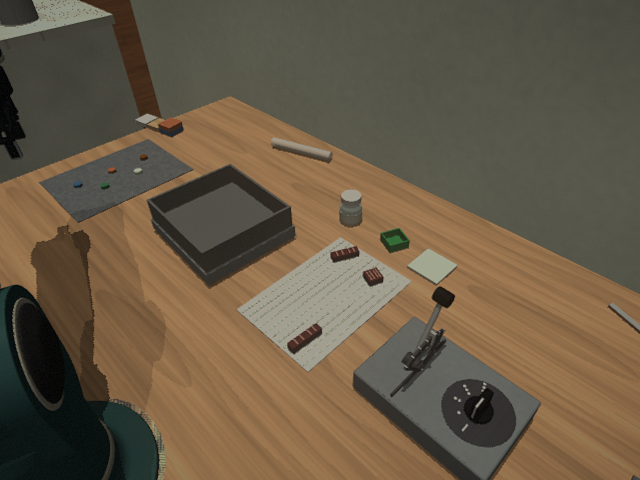

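Three pieces are present: two bars on the mat (crop 267,235 and 355,418) and a block or square (343,242). The lever leans forward, with its handle at (544,303). The selector is at (628,357), with its pointer on the bar mark below it. Next I'll measure.

```bash
cat > h.py <<'E'
from rig import manip
import cv2, numpy as np
from scipy.spatial.transform import Rotation as Ro
def ray(c,px,z):
    K,R,t=c["camera_matrix"],np.array(c["R"]),np.array(c["t"])
    d=R.T@np.linalg.solve(K,[px[0],px[1],1.]); o=-R.T@t
    return o+d*(z-o[2])/d[2]
def proj(c,X):
    p=c["camera_matrix"]@(np.array(c["R"])@np.asarray(X)+np.array(c["t"])); return p[:2]/p[2]
def rect(c,region,z):
    """world min-area rect of a region whose outline lies at height z: centre, long, short, angle of long side"""
    cnt=max(cv2.findContours(region.astype(np.uint8),cv2.RETR_EXTERNAL,cv2.CHAIN_APPROX_NONE)[0],key=cv2.contourArea)[:,0]
    w=np.array([ray(c,p,z)[:2] for p in cnt])
    (cx,cy),(a,b),_=r=cv2.minAreaRect((w*1000).astype(np.float32))
    q=cv2.boxPoints(r); e=max((q[1]-q[0],q[2]-q[1]),key=np.linalg.norm)
    px=2.1   # pixel size compensation, mm
    return np.round([cx/1000,cy/1000],4),round(max(a,b)+px,1),round(min(a,b)+px,1),round(np.degrees(np.arctan2(e[1],e[0]))%180,1)
E
python3 - <<'E'
from h import *
T=manip.camera("top");S=manip.camera("side")
for n,z in(("mat",.002),("console",.05),("piece1",.016),("jar",.075),("cutter",.022),("tile",.008)):
    for d in manip.silhouettes(T,n)[:4]:
        if d["confidence"]>.3: print("top",n,round(d["confidence"],2),rect(T,d["region"],z),"c",ray(T,d["centre"],z)[:2].round(3))
for d in manip.silhouettes(S,"piece1"):
    if d["confidence"]>.3: print("side",round(d["confidence"],2),rect(S,d["region"],.012),ray(S,d["centre"],.009)[:2].round(3))
for n in("lever_tip","selector","clip"):
    for c,cn in((T,"top"),(S,"side")):
        for d in manip.silhouettes(c,n)[:2]: print(cn,n,d["confidence"],d["centre"])
# tub rim corners from top
g=cv2.imread("pics/top0.png"); cv2.imwrite("pics/tub.png",np.hstack([cv2.resize(g[200:350,60:270],(0,0),fx=1.9,fy=1.9,interpolation=2),cv2.resize(g[200:350,60:270],(0,0),fx=1.9,fy=1.9,interpolation=2)])[:, :399])
s=S["image"]; cv2.imwrite("pics/sidec.png",cv2.resize(s[270:470,340:560],(660,600),interpolation=2))
E
```

```text
top mat 0.59 (array([ 0.542 , -0.0105]), 315.5, 213.0, np.float32(179.9)) c [ 0.54  -0.006]
top console 0.68 (array([ 0.5039, -0.3126]), 261.2, 169.4, np.float32(89.6)) c [ 0.506 -0.316]
top piece1 0.75 (array([ 0.4285, -0.0641]), 72.4, 20.7, np.float32(175.5)) c [ 0.434 -0.068]
top piece1 0.72 (array([0.653 , 0.0398]), 65.3, 22.8, np.float32(153.3)) c [0.656 0.039]
top piece1 0.51 (array([ 0.641 , -0.0511]), 38.3, 37.3, np.float32(157.9)) c [ 0.642 -0.056]
top jar 0.69 (array([0.756 , 0.1209]), 64.8, 55.2, np.float32(179.9)) c [0.758 0.124]
top cutter 0.7 (array([ 0.765 , -0.0099]), 53.8, 53.1, np.float32(155.3)) c [ 0.766 -0.01 ]
side 0.94 (array([ 0.4277, -0.066 ]), 81.0, 30.5, np.float32(176.1)) [ 0.426 -0.061]
side 0.67 (array([ 0.6412, -0.0544]), 46.8, 41.5, np.float32(70.2)) [ 0.636 -0.058]
side 0.5 (array([0.6499, 0.0361]), 68.5, 37.6, np.float32(150.3)) [0.668 0.042]
top lever_tip 0.74 [437.0, 255.5]
top lever_tip 0.21 [320.0, 268.1]
side lever_tip 0.68 [438.6, 304.4]
side lever_tip 0.18 [430.3, 336.9]
top selector 0.8 [483.4, 277.1]
side selector 0.8 [481.3, 403.4]
side selector 0.46 [429.7, 263.7]
side clip 0.52 [430.8, 333.0]
side clip 0.5 [321.5, 301.3]
```

View pics/sidec.png

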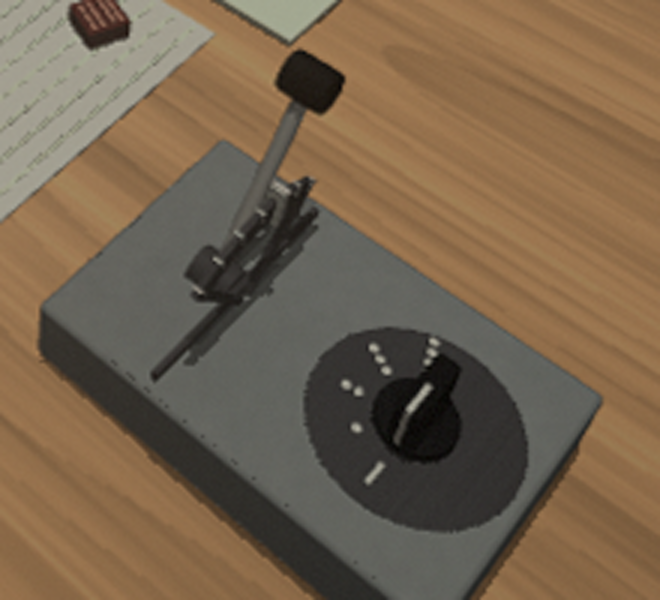

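View pics/tub.png

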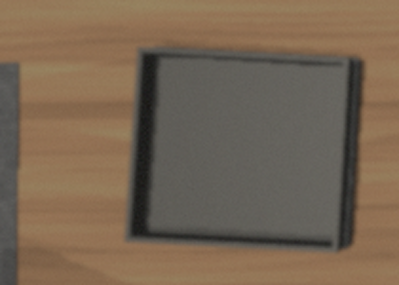

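The crops show the lever leaning forward with its handle at side crop (311,80) and the clip tab near (280,187). The tub rim corners are at (140,49), (350,60), (340,248) and (128,240) in the tub crop.

```bash
python3 - <<'E'
from h import *
from scipy.optimize import least_squares
T=manip.camera("top");S=manip.camera("side")
def W(p,P): 
    c,s=np.cos(p[2]),np.sin(p[2]); return np.array([p[0]+c*P[0]-s*P[1],p[1]+s*P[0]+c*P[1],P[2]])
top=lambda u,v:np.array([u/2+170,v/2+100]); sd=lambda u,v:np.array([u/3+340,v/3+270])
obs=[(T,(.085,.125,.05),top(465,287)),(T,(.085,-.125,.05),top(677,287)),(T,(-.085,-.125,.05),top(677,427)),(T,(-.085,.125,.05),top(465,427)),
(S,(.085,.125,.05),sd(222,142)),(S,(-.085,.125,.05),sd(42,308)),(S,(.085,-.125,.05),sd(602,402))]
f=lambda p:np.concatenate([proj(c,W(p,P))-q for c,P,q in obs])
r=least_squares(f,[.504,-.313,0]);con=r.x;print("console",r.x.round(4),f(r.x).round(1))
def bar(a,L,y): return (L*np.sin(a-.6),65e-3+y,45e-3+L*np.cos(a-.6))
g=lambda a:np.concatenate([proj(T,W(con,bar(a[0],.135,0)))-top(544,303),proj(S,W(con,bar(a[0],.135,0)))-sd(311,80)])
r=least_squares(g,[.8]);print("lever",r.x,g(r.x),W(con,bar(r.x[0],.135,0)))
for L in(.076,.088):
  k=lambda a:np.concatenate([proj(S,W(con,bar(a[0],L,-.018)))-sd(280,187),proj(T,W(con,bar(a[0],L,-.018)))-top(551,345)])
  r=least_squares(k,[.6]);print("clip",L,r.x,k(r.x))
for a in(0.4,.6,.8,1): print("clip at",a,[proj(S,W(con,bar(a,L,-.018))).round(1) for L in(.064,.088)],[proj(T,W(con,bar(a,L,-.018))).round(1) for L in(.064,.088)])
print("sel",W(con,(0,-.062,.089)),proj(T,W(con,(0,-.062,.089))),proj(S,W(con,(0,-.062,.089))))
tb=[(133.7,225.8),(244.2,231.6),(238.9,330.5),(127.4,326.3)];tl=[(.12,.13),(.12,-.13),(-.12,-.13),(-.12,.13)]
ft=lambda p:np.concatenate([proj(T,W(p,(*P,.095)))-q for P,q in zip(tl,tb)])
r=least_squares(ft,[.54,.3,0]);print("tub",r.x,ft(r.x).round(1))
s=S["image"][300:380,395:475]; t=T["image"][240:310,415:485]
cv2.imwrite("pics/clip.png",np.hstack([cv2.resize(s,(399,399),interpolation=2),cv2.resize(t,(399,399),interpolation=2)]))
E
```

```text
console [ 0.5018 -0.3216 -0.0098] [ 1.1 -0.6  0.4 -0.   1.1  2.1  1.2  1.8  0.  -2.4 -2.2 -1.1  1.8 -1.5]
lever [1.08877305] [ 0.43542272 -0.02934262  0.22474429  0.46293585] [ 0.56578848 -0.25718664  0.1641928 ]
clip 0.076 [0.88822627] [ 0.47630605  4.07078926 -0.70355521 -1.80216557]
clip 0.088 [0.80570229] [0.30118438 0.24513289 1.02375658 0.01572303]
clip at 0.4 [array([420.1, 353. ]), array([420.1, 345.8])] [array([443.6, 286. ]), array([446.6, 288.8])]
clip at 0.6 [array([425. , 347.7]), array([427. , 338.5])] [array([443.7, 280.3]), array([446.8, 280.8])]
clip at 0.8 [array([429.7, 343.5]), array([433.5, 332.7])] [array([443.5, 274.6]), array([446.5, 272.7])]
clip at 1 [array([433.8, 340.5]), array([439.2, 328.7])] [array([443. , 269.1]), array([445.8, 265. ])]
sel [ 0.50115368 -0.3835568   0.089     ] [488.92312322 280.08623388] [483.19294205 398.68270768]
tub [ 0.5093306   0.30160121 -0.05182327] [-2.4 -3.6  2.7 -3.9  2.5  4.2 -2.7  3.1]
```

View pics/clip.png

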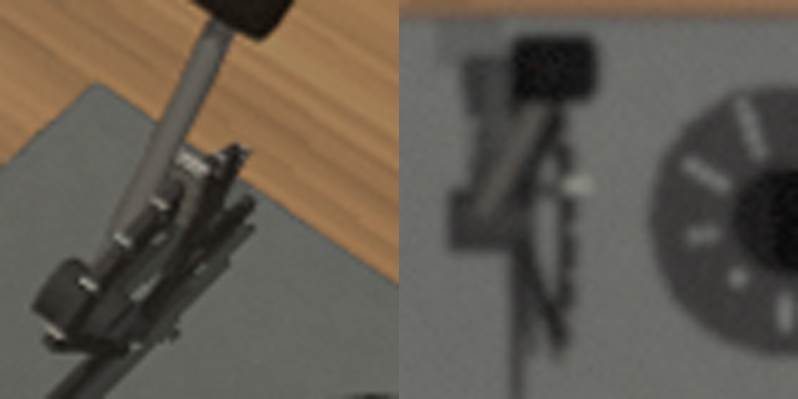

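Estimates: lever at about 1.09 rad, clip at about 0.82, console at (0.502,-0.322), tub at (0.509,0.302) with yaw -0.05. I'll align the tool with the world axes and go to the front of the lever with the fingers shut.

Call:
drive_tool --steps '[[[0,0,-0.01,0,0,-7.4,-1],[0,0,-0.01,0,0,-7.4,-1],[0,0,-0.01,0,0,-7.3,-1],[-0.016,-0.038,0,0,0,0,-1],[-0.017,-0.038,0,0,0,0,-1],[-0.017,-0.038,0,0,0,0,-1],[-0.017,-0.038,0,0,0,0,-1],[-0.017,-0.038,0,0,0,0,-1],[-0.017,-0.038,0,0,0,0,-1],[-0.017,-0.038,0,0,0,0,-1],[-0.017,-0.038,0,0,0,0,-1],[-0.017,-0.038,0,0,0,0,-1]]]'

```text
time_s: 3.65
ee_pos: [0.3873, 0.2358, 0.2615]
eef_rot: [0.0, -0.001, 1.0, 0.0]
ft_force: [1.8, 1.2, 0.2]
grip_width: -0.003
finger_force: 0.0
```

Call:
drive_tool --steps '[[[-0.018,-0.038,0,0,0,0,-1],[-0.018,-0.038,0,0,0,0,-1],[-0.018,-0.038,0,0,0,0,-1],[-0.018,-0.038,0,0,0,0,-1],[-0.018,-0.038,0,0,0,0,-1],[-0.018,-0.038,0,0,0,0,-1],[-0.018,-0.038,0,0,0,0,-1],[-0.018,-0.038,0,0,0,0,-1],[-0.018,-0.038,0,0,0,0,-1],[-0.018,-0.038,0,0,0,0,-1],[-0.018,-0.038,0,0,0,0,-1],[-0.03,-0.036,0,0,0,0,-1]]]'

```text
time_s: 4.85
ee_pos: [0.6153, -0.2184, 0.2617]
eef_rot: [0.0, -0.0, 1.0, -0.0]
ft_force: [1.3, 1.1, 0.8]
grip_width: 0.001
finger_force: 0.0
```

Call:
drive_tool --steps '[[[0,-0.016,0,0,0,0,-1],[0,-0.016,0,0,0,0,-1],[0,0,0.03,0,0,0,-1],[0,0,0.04,0,0,0,-1],[0,0,0.04,0,0,0,-1],[0,0,0,0,0,0,-1],[0.015,0,0,0,0,0,-1],[0.015,0,0,0,0,0,-1],[0.015,0,0,0,0,0,-1],[0.015,0,0,0,0,0,-1],[0.015,0,0,0,0,0,-1],[0.015,0,0,0,0,0,-1]]]'

```text
time_s: 6.05
ee_pos: [0.5258, -0.2485, 0.1541]
eef_rot: [0.002, -0.001, 1.0, -0.0]
ft_force: [1.0, -1.4, 1.8]
grip_width: -0.002
finger_force: 0.7
```

Call:
drive_tool --steps '[[[0.015,0,0,0,0,0,-1],[0.012,0,0,0,0,0,-1],[0.01,0,0,0,0,0,-1],[0.01,0,0,0,0,0,-1],[0.007,0,0,0,0,0,-1],[0.005,0,0,0,0,0,-1],[0,0,0,0,0,0,-1]]]'

```text
time_s: 6.75
ee_pos: [0.4659, -0.2486, 0.1514]
eef_rot: [-0.0, -0.0, 1.0, 0.0]
ft_force: [-0.2, -0.1, -0.4]
grip_width: -0.004
finger_force: 0.0
```

```bash
python3 - <<'E'
from h import *
S=manip.camera("side");T=manip.camera("top");print(manip.get_obs()["ft_force"])
s=S["image"][270:420,340:540]; t=T["image"][220:340,390:550]
cv2.imwrite("pics/a1.png",np.hstack([cv2.resize(s,(399,300),interpolation=2),cv2.resize(t,(399,300),interpolation=2)]))
E
```

```text
[ 0.17753998 -0.81234318 -0.50647323]
```

View pics/a1.png

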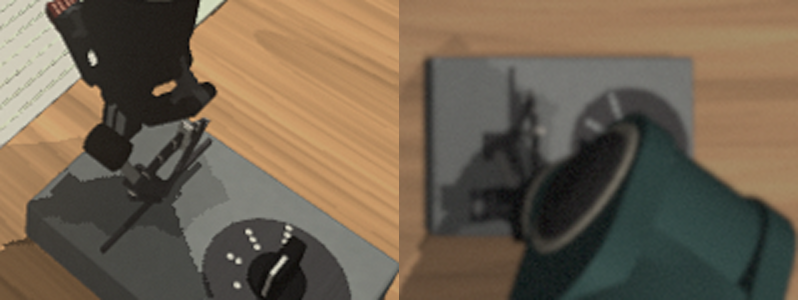

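The handle now leans back, at about (108,148) in the left crop. I'll keep pushing until it reaches the stop.

Call:
drive_tool --steps '[[[0.005,0,0,0,0,0,-1],[0.005,0,0,0,0,0,-1],[0.004,0,0,0,0,0,-1],[0.003,0,0,0,0,0,-1],[0,0,0,0,0,0,-1]]]'

```text
time_s: 7.35
ee_pos: [0.4521, -0.2484, 0.152]
eef_rot: [0.003, -0.001, 1.0, -0.001]
ft_force: [21.8, -1.2, -11.9]
grip_width: -0.002
finger_force: 10.8
```

Call:
drive_tool --steps '[[[0.003,0,0,0,0,0,-1],[0.002,0,0,0,0,0,-1],[0,0,0,0,0,0,-1]]]'

```text
time_s: 7.65
ee_pos: [0.4513, -0.2483, 0.1532]
eef_rot: [0.007, -0.002, 1.0, -0.002]
ft_force: [48.3, -0.7, -20.2]
grip_width: -0.003
finger_force: 23.6
```

The lever is home: a firm stop at x=0.452, against 0.45 predicted. Retreating and moving above the nearest bar.

Call:
drive_tool --steps '[[[-0.015,0,0,0,0,0,-1],[-0.025,0,0,0,0,0,-1],[0,0,-0.03,0,0,0,-1],[0,0,-0.04,0,0,0,-1],[0,0,-0.03,0,0,0,-1],[0.01,0.03,0,0,0,0,1],[0.01,0.035,0,0,0,0,1],[0.01,0.035,0,0,0,0,1],[0.01,0.035,0,0,0,0,1],[0.01,0.035,0,0,0,0,1],[0.01,0.014,0,0,0,0,1],[0,0,0,0,0,4.5,1]]]'

```text
time_s: 8.85
ee_pos: [0.423, -0.0627, 0.2514]
eef_rot: [-0.0, 0.037, 0.999, 0.0]
ft_force: [1.3, -0.3, 0.3]
grip_width: 1.002
finger_force: 0.0
```

```bash
cat > look.py <<'E'
from h import *
import sys
T=manip.camera("top");S=manip.camera("side")
o=manip.get_obs();print(o["ee_pos"],o["ft_force"])
for n,c in(("top",T),("side",S)):
    for d in manip.silhouettes(c,"piece1"):
        if d["confidence"]>.25: print(n,round(d["confidence"],2),rect(c,d["region"],.017 if n=="top" else .012),d["centre"])
for d in manip.silhouettes(S,"lever_tip")[:1]: print("tip",d["centre"],d["confidence"])
cv2.imwrite(f"pics/{sys.argv[1]}.png",S["image"]);cv2.imwrite(f"pics/{sys.argv[1]}t.png",T["image"])
E
python3 look.py b1
python3 - <<'E'
from h import *
S=manip.camera("side");print("tip pred idle",proj(S,[.5018+.0006-.135*np.sin(.6),-.2566+.0008,.1564]))
E
```

```text
[ 0.42380052 -0.06435189  0.25143592] [-0.27125204 -1.01123173  0.28392437]
top 0.76 (array([0.6522, 0.0408]), 65.2, 21.7, np.float32(153.3)) [302.6, 216.7]
top 0.47 (array([ 0.6425, -0.0508]), 35.6, 34.6, np.float32(157.9)) [338.7, 217.4]
side 0.92 (array([ 0.4284, -0.0657]), 79.6, 29.6, np.float32(176.0)) [303.7, 339.7]
side 0.84 (array([0.6491, 0.0365]), 73.0, 39.1, np.float32(152.4)) [343.2, 252.1]
side 0.57 (array([ 0.6406, -0.0544]), 46.5, 40.6, np.float32(67.3)) [373.5, 278.3]
tip [390.3, 352.2] 0.73
tip pred idle [387.72820974 352.03114717]
```

Call:
drive_tool --steps '[[[-0.004,-0.001,0.04,0,0,0,1],[0,0,0.045,0,0,0,1],[0,0,0.045,0,0,0,1],[0,0,0.045,0,0,0,1],[0,0,0.04,0,0,0,1],[0,0,0.02,0,0,0,1],[0,0,0.01,0,0,0,1],[0,0,0,0,0,0,1],[0,0,0,0,0,0,-1],[0,0,0,0,0,0,-1],[0,0,0,0,0,0,-1],[0,0,0,0,0,0,-1]]]' --squeeze 60

```text
time_s: 10.35
ee_pos: [0.4285, -0.0658, 0.0069]
eef_rot: [0.001, 0.039, 0.999, 0.0]
ft_force: [-0.1, 0.2, 0.0]
grip_width: 0.328
finger_force: 0.0
```

Call:
drive_tool --steps '[[[0,0,0,0,0,0,-1],[0,0,0,0,0,0,-1],[0,0,0,0,0,0,-1],[0,0,0,0,0,0,-1]]]'

```text
time_s: 10.75
ee_pos: [0.4284, -0.0658, 0.0069]
eef_rot: [0.0, 0.039, 0.999, 0.0]
ft_force: [-4.4, 0.7, 17.3]
grip_width: 0.19
finger_force: 58.5
```

Call:
drive_tool --steps '[[[0,0,-0.02,0,0,0,-1],[0,0,-0.04,0,0,0,-1],[0,0,-0.05,0,0,0,-1],[0,0,-0.05,0,0,0,-1],[0,0.03,-0.01,0,0,0,-1],[0,0.04,0,0,0,0,-1],[-0.001,0.04,0,0,0,0,-1],[-0.001,0.04,0,0,0,0,-1],[-0.001,0.04,0,0,0,0,-1],[0,0.04,0,0,0,0,-1],[0,0.04,0,0,0,0,-1],[0,0.04,0,0,0,0,-1]]]'

```text
time_s: 11.95
ee_pos: [0.4549, 0.2446, 0.1765]
eef_rot: [0.0, 0.039, 0.999, 0.0]
ft_force: [0.6, -0.5, -0.3]
grip_width: 0.192
finger_force: 59.8
```

Call:
drive_tool --steps '[[[0,0.04,0,0,0,0,-1],[0,0.02,0,0,0,0,-1],[0,0,0,0,0,0,-1]]]'

```text
time_s: 12.25
ee_pos: [0.4592, 0.3053, 0.176]
eef_rot: [-0.0, 0.037, 0.999, 0.0]
ft_force: [0.0, -1.0, -0.6]
grip_width: 0.188
finger_force: 59.8
```

Call:
drive_tool --steps '[[[0,0,0.045,0,0,0,-1],[0,0,0.045,0,0,0,-1],[0,0,0.025,0,0,0,-1],[0,0,0.005,0,0,0,-1],[0,0,0,0,0,0,-1],[0,0,0,0,0,0,0.5],[0,0,0,0,0,0,0.5],[0,0,0,0,0,0,0.5],[0,0,0,0,0,0,0.5],[0,0,-0.04,0,0,0,0.5],[0,0,-0.05,0,0,0,0.5],[0,0,-0.05,0,0,0,0.5]]]'

```text
time_s: 13.45
ee_pos: [0.4594, 0.3025, 0.1981]
eef_rot: [-0.0, 0.039, 0.999, -0.0]
ft_force: [0.8, 0.2, 0.6]
grip_width: 0.753
finger_force: 0.0
```

```bash
python3 look.py b2
```

```text
[0.46217029 0.30430584 0.20292434] [ 0.51580841 -0.34209485  0.32618783]
top 0.69 (array([ 0.6414, -0.0513]), 35.6, 34.6, np.float32(157.9)) [342.1, 221.7]
top 0.68 (array([0.4697, 0.3128]), 47.8, 21.3, np.float32(0.2)) [193.1, 293.1]
top 0.48 (array([0.6524, 0.0413]), 65.2, 22.7, np.float32(153.3)) [301.8, 216.4]
side 0.78 (array([0.4841, 0.3524]), 86.8, 42.6, np.float32(176.5)) [203.3, 225.8]
side 0.72 (array([ 0.6407, -0.0536]), 42.2, 39.9, np.float32(70.2)) [373.0, 279.3]
side 0.6 (array([0.6501, 0.0374]), 72.4, 36.3, np.float32(154.1)) [343.1, 252.8]
tip [390.9, 349.8] 0.73
```

The long bar is in the tub. Next is the bar at (0.652, 0.040), angle 153°.

Call:
drive_tool --steps '[[[-0.03,-0.035,0,0,0,0,1],[-0.03,-0.035,0,0,0,0,1],[-0.03,-0.036,0,0,0,0,1],[-0.03,-0.036,0,0,0,0,1],[-0.03,-0.036,0,0,0,0,1],[-0.03,-0.036,0,0,0,0,1],[-0.03,-0.035,0,0,0,0,1],[0,0,0,0,0,7.4,1],[0,0,0,0,0,7.4,1],[0,0,0,0,0,7.4,1],[0,0,0,0,0,0,1]]]'

```text
time_s: 14.8
ee_pos: [0.6492, 0.0382, 0.1946]
eef_rot: [-0.001, 0.232, 0.973, -0.001]
ft_force: [0.3, 0.9, -0.5]
grip_width: 1.0
finger_force: 0.0
```

```bash
cat > to.py <<'E'
from h import *
import sys
# to.py x y z : tool-frame shift to reach world target; tool y angle
x=np.array(list(map(float,sys.argv[1:4])));o=manip.get_obs()
q=np.array(o["eef_rot"]);R=Ro.from_quat(q[[1,2,3,0]]).as_matrix()
print("shift",(R.T@(x-o["ee_pos"])).round(4),"toolY deg",np.degrees(np.arctan2(R[1,1],R[0,1])).round(1),"pos",np.round(o["ee_pos"],4),o["time_s"])
E
python3 to.py .652 .0395 .006; python3 - <<'E'
from h import *
S=manip.camera("side")
for d in manip.silhouettes(S,"piece1"):
    if d["confidence"]>.3: print(round(d["confidence"],2),rect(S,d["region"],.012),d["centre"])
E
```

```text
shift [-0.0022  0.0028  0.1886] toolY deg 63.2 pos [0.6492 0.0382 0.1946] 14.8
0.76 (array([0.4849, 0.3525]), 84.4, 41.5, np.float32(174.8)) [203.0, 227.3]
0.63 (array([ 0.6394, -0.0562]), 47.1, 41.0, np.float32(67.4)) [372.6, 280.1]
```

Call:
drive_tool --steps '[[[-0.002,0.003,0.04,0,0,0,1],[0,0,0.045,0,0,0,1],[0,0,0.045,0,0,0,1],[0,0,0.035,0,0,0,1],[0,0,0.015,0,0,0,1],[0,0,0.009,0,0,0,1],[0,0,0,0,0,0,-1],[0,0,0,0,0,0,-1],[0,0,0,0,0,0,-1],[0,0,0,0,0,0,-1],[0,0,0,0,0,0,-1],[0,0,0,0,0,0,-1]]]'

```text
time_s: 16.1
ee_pos: [0.6536, 0.0402, 0.0085]
eef_rot: [0.001, 0.23, 0.973, 0.0]
ft_force: [-2.0, 0.4, 9.7]
grip_width: 0.215
finger_force: 59.2
```

Call:
drive_tool --steps '[[[0,0,0,0,0,0,-1],[0,0,-0.02,0,0,0,-1],[0,0,-0.04,0,0,0,-1],[0,0,-0.05,0,0,0,-1],[0,0,-0.05,0,0,0,-1],[0,0,-0.01,0,0,0,-1],[0,0,0,0,0,0,-1]]]'

```text
time_s: 16.8
ee_pos: [0.654, 0.0402, 0.1798]
eef_rot: [0.002, 0.23, 0.973, 0.001]
ft_force: [0.2, 0.0, -1.2]
grip_width: 0.218
finger_force: 59.1
```

```bash
python3 to.py .555 .29 .055
```

```text
shift [0.2009 0.1786 0.1246] toolY deg 63.4 pos [0.654  0.0402 0.1798] 16.8
```

Call:
drive_tool --steps '[[[0.028,0.025,0,0,0,0,-1],[0.03,0.027,0,0,0,0,-1],[0.03,0.027,0,0,0,0,-1],[0.03,0.027,0,0,0,0,-1],[0.03,0.027,0,0,0,0,-1],[0.03,0.027,0,0,0,0,-1],[0.023,0.019,0,0,0,0,-1],[0,0,0,0,0,0,-1]]]'

```text
time_s: 17.6
ee_pos: [0.5506, 0.2948, 0.1753]
eef_rot: [-0.002, 0.227, 0.974, -0.0]
ft_force: [0.3, 0.2, -0.4]
grip_width: 0.216
finger_force: 59.0
```

Call:
drive_tool --steps '[[[0,0,0.045,0,0,0,-1],[0,0,0.045,0,0,0,-1],[0,0,0.025,0,0,0,-1],[0,0,0.008,0,0,0,-1],[0,0,0,0,0,0,-1],[0,0,0,0,0,0,0.5],[0,0,0,0,0,0,0.5],[0,0,0,0,0,0,0.5],[0,0,0,0,0,0,0.5],[0,0,-0.04,0,0,0,0.5],[0,0,-0.05,0,0,0,0.5],[0,0,-0.05,0,0,0,0.5]]]'

```text
time_s: 18.8
ee_pos: [0.5532, 0.2898, 0.1958]
eef_rot: [-0.0, 0.231, 0.973, -0.0]
ft_force: [0.8, 0.1, -0.2]
grip_width: 0.751
finger_force: 0.0
```

```bash
python3 look.py b3;python3 to.py .641 -.053 .15
```

```text
[0.55626129 0.29125757 0.20128402] [ 0.95665509 -0.24361876 -0.11410164]
top 0.69 (array([0.4577, 0.3137]), 72.5, 23.1, np.float32(175.9)) [191.5, 295.8]
top 0.68 (array([ 0.6425, -0.0507]), 36.0, 35.3, np.float32(156.5)) [343.4, 220.5]
top 0.63 (array([ 0.5005, -0.394 ]), 46.2, 45.8, np.float32(89.7)) [481.9, 276.3]
top 0.46 (array([0.5617, 0.2942]), 44.1, 25.8, np.float32(153.7)) [197.1, 255.8]
side 0.84 (array([ 0.6391, -0.0523]), 50.5, 41.6, np.float32(70.3)) [371.8, 280.8]
side 0.73 (array([0.4848, 0.3522]), 84.8, 45.6, np.float32(176.4)) [202.8, 226.0]
side 0.55 (array([0.5815, 0.3365]), 71.8, 44.7, np.float32(154.4)) [239.3, 210.4]
tip [388.2, 351.7] 0.6
shift [-0.2322 -0.2675  0.0441] toolY deg 63.4 pos [0.5533 0.2902 0.1941] 19.05
```

Two are in. The square is still at (0.641, -0.052), angle 67°.

Call:
drive_tool --steps '[[[-0.027,-0.031,0,0,0,-4,1],[-0.029,-0.034,0,0,0,0,1],[-0.029,-0.034,0,0,0,0,1],[-0.029,-0.034,0,0,0,0,1],[-0.029,-0.034,0,0,0,0,1],[-0.029,-0.034,0,0,0,0,1],[-0.029,-0.034,0,0,0,0,1],[-0.027,-0.028,0,0,0,0,1],[0,0,0,0,0,0,1]]]'

```text
time_s: 19.95
ee_pos: [0.6599, -0.0478, 0.1927]
eef_rot: [-0.001, 0.2, 0.98, -0.002]
ft_force: [0.3, -0.5, 1.5]
grip_width: 1.002
finger_force: 0.0
```

```bash
python3 to.py .641 -.052 .006
```

```text
shift [ 0.0156 -0.0106  0.1867] toolY deg 67.0 pos [ 0.6599 -0.0478  0.1927] 19.95
```

Call:
drive_tool --steps '[[[0.016,-0.011,0.03,0,0,0,1],[0,0,0.045,0,0,0,1],[0,0,0.045,0,0,0,1],[0,0,0.04,0,0,0,1],[0,0,0.017,0,0,0,1],[0,0,0.01,0,0,0,1],[0,0,0,0,0,0,-1],[0,0,0,0,0,0,-1],[0,0,0,0,0,0,-1],[0,0,0,0,0,0,-1],[0,0,0,0,0,0,-1],[0,0,0,0,0,0,-1]]]'

```text
time_s: 21.15
ee_pos: [0.6419, -0.0451, 0.009]
eef_rot: [0.001, 0.196, 0.981, 0.0]
ft_force: [-2.4, -0.0, 11.5]
grip_width: 0.385
finger_force: 43.0
```

Call:
drive_tool --steps '[[[0,0,0,0,0,0,-1],[0,0,-0.02,0,0,0,-1],[0,0,-0.04,0,0,0,-1],[0,0,-0.05,0,0,0,-1],[0,0,-0.05,0,0,0,-1],[0,0,-0.01,0,0,0,-1],[0,0,0,0,0,0,-1]]]'

```text
time_s: 21.85
ee_pos: [0.6421, -0.0451, 0.1801]
eef_rot: [0.002, 0.196, 0.981, 0.001]
ft_force: [0.8, 0.1, -1.2]
grip_width: 0.374
finger_force: 60.5
```

```bash
python3 to.py .51 .25 .055
```

```text
shift [0.236  0.2212 0.1246] toolY deg 67.4 pos [ 0.6421 -0.0451  0.1801] 21.85
```

Call:
drive_tool --steps '[[[0.028,0.025,0,0,0,0,-1],[0.03,0.027,0,0,0,0,-1],[0.03,0.027,0,0,0,0,-1],[0.03,0.027,0,0,0,0,-1],[0.03,0.027,0,0,0,0,-1],[0.03,0.027,0,0,0,0,-1],[0.03,0.027,0,0,0,0,-1],[0.029,0.023,0,0,0,0,-1],[0,0,0,0,0,0,-1]]]'

```text
time_s: 22.75
ee_pos: [0.4999, 0.2446, 0.1759]
eef_rot: [-0.001, 0.193, 0.981, -0.0]
ft_force: [0.5, -0.3, -0.7]
grip_width: 0.374
finger_force: 60.5
```

```bash
python3 to.py .505 .24 .055
```

```text
shift [-0.0068 -0.0023  0.1208] toolY deg 67.7 pos [0.4999 0.2446 0.1759] 22.75
```

Call:
drive_tool --steps '[[[-0.003,-0.002,0.045,0,0,0,-1],[0,0,0.045,0,0,0,-1],[0,0,0.025,0,0,0,-1],[0,0,0.007,0,0,0,-1],[0,0,0,0,0,0,-1],[0,0,0,0,0,0,0.05],[0,0,0,0,0,0,0.05],[0,0,0,0,0,0,0.05],[0,0,0,0,0,0,0.05],[0,0,-0.04,0,0,0,0.05],[0,0,-0.05,0,0,0,0.05],[0,0,-0.05,0,0,0,0.05]]]'

```text
time_s: 23.95
ee_pos: [0.5048, 0.2366, 0.197]
eef_rot: [-0.0, 0.196, 0.981, -0.0]
ft_force: [0.8, 0.7, -0.1]
grip_width: 0.523
finger_force: 0.0
```

Call:
drive_tool --steps '[[[0,0,-0.02,0,0,-7,1],[0,-0.04,-0.02,0,0,-7,1],[0,-0.05,0,0,0,-8,1],[0,-0.05,0,0,0,0,1],[0,-0.05,0,0,0,0,1],[0,0,0,0,0,0,1]]]'

```text
time_s: 24.55
ee_pos: [0.4854, 0.0427, 0.2359]
eef_rot: [0.001, 0.01, 1.0, -0.0]
ft_force: [0.0, 1.6, -0.2]
grip_width: 0.999
finger_force: 0.0
```

```bash
python3 look.py b4;python3 - <<'E'
import cv2,numpy as np
s=cv2.imread("pics/b4.png");t=cv2.imread("pics/b4t.png")
cv2.imwrite("pics/b4v.png",np.vstack([cv2.resize(s[120:420,120:560],(620,420)),np.hstack([cv2.resize(s[310:400,350:470],(240,180),interpolation=2),cv2.resize(t[200:360,100:420],(360,180))]).repeat(1,0)[:,:600].copy() if 0 else cv2.copyMakeBorder(np.hstack([cv2.resize(s[310:400,350:470],(240,180),interpolation=2),cv2.resize(t[200:360,100:420],(360,180))]),0,0,0,20,0)]))
E
```

```text
[0.48571433 0.04810218 0.23565253] [ 0.42463736 -0.37062965 -0.35141217]
top 0.75 (array([0.4341, 0.3557]), 76.4, 21.2, np.float32(0.3)) [174.8, 306.6]
top 0.73 (array([ 0.5005, -0.3939]), 46.1, 45.9, np.float32(89.1)) [482.3, 278.2]
top 0.71 (array([0.5519, 0.2997]), 68.7, 26.9, np.float32(153.6)) [197.5, 257.5]
top 0.7 (array([ 0.4453, -0.2858]), 106.2, 40.5, np.float32(8.8)) [436.9, 314.0]
top 0.46 (array([0.5062, 0.2427]), 41.6, 39.5, np.float32(156.9)) [219.2, 277.0]
side 0.76 (array([0.4705, 0.3957]), 68.5, 41.8, np.float32(0.9)) [188.8, 221.0]
side 0.71 (array([0.5365, 0.2886]), 39.5, 38.7, np.float32(160.3)) [236.7, 233.4]
side 0.55 (array([0.5795, 0.3354]), 67.7, 40.6, np.float32(150.6)) [239.2, 211.4]
tip [392.5, 351.5] 0.83
```

View pics/b4v.png

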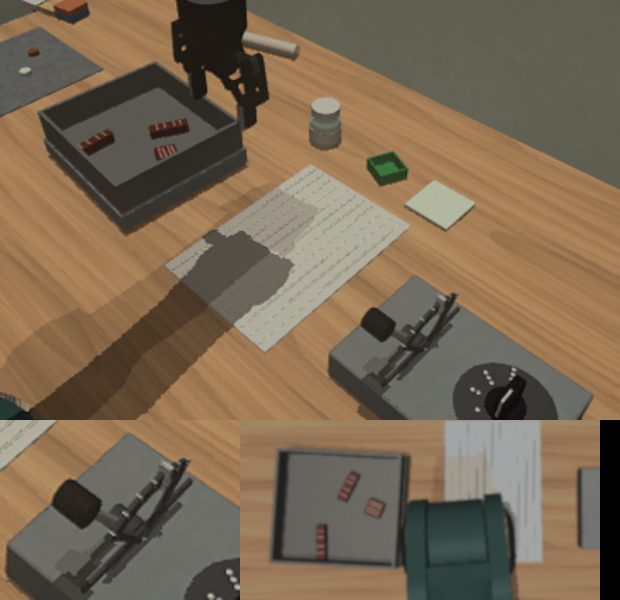

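All three pieces lie in the tub. The long bar was nudged aside but is still well inside. The mat is empty and the lever is at idle. Next is the selector.

```bash
python3 to.py .501 -.3836 .066; python3 - <<'E'
from h import *
print(np.round(manip.get_obs()["joints"],2))
T=manip.camera("top");S=manip.camera("side")
X=lambda z:[.5012,-.3836,z]
for z in(.059,.089): print(proj(T,X(z)).round(1),proj(S,X(z)).round(1))
# dark knob centroid in both views
for c,(r0,r1,c0,c1) in((T,(258,300,462,508)),(S,(385,425,460,500))):
    g=cv2.cvtColor(c["image"],6)[r0:r1,c0:c1]; m=(g<32).astype(np.uint8)
    n,l,st,ce=cv2.connectedComponentsWithStats(m); i=1+st[1:,4].argmax(); print(st[i]+np.array([c0,r0,0,0,0]),ce[i]+[c0,r0],g.min())
E
```

```text
shift [-0.0195 -0.4335  0.1693] toolY deg 89.4 pos [0.4857 0.0501 0.2353] 24.8
[-0.53  0.17  0.41  1.95 -0.08  1.03  1.47]
[484.1 279.5] [479.1 408.9]
[488.9 280.1] [483.2 398.7]
[475 270  12  18 139] [481.64748201 277.74100719] 10
[464 388  30  36 662] [479.9652568  407.64954683] 8
```

Call:
drive_tool --steps '[[[0,-0.04,0,0,0,0,0.4],[-0.002,-0.04,0,0,0,0,0.4],[-0.002,-0.04,0,0,0,0,0.4],[-0.002,-0.04,0,0,0,0,0.4],[-0.002,-0.04,0,0,0,0,0.4],[-0.002,-0.04,0,0,0,0,0.4],[-0.002,-0.04,0,0,0,0,0.4],[-0.002,-0.04,0,0,0,0,0.4],[-0.002,-0.04,0,0,0,0,0.4],[-0.002,-0.04,0,0,0,0,0.4],[-0.002,-0.033,0,0,0,0,0.4],[0,0,0,0,0,0,0.4]]]'

```text
time_s: 26.1
ee_pos: [0.4999, -0.3879, 0.2348]
eef_rot: [-0.001, 0.007, 1.0, -0.001]
ft_force: [-0.2, 0.6, -0.3]
grip_width: 0.701
finger_force: 0.0
```

```bash
python3 to.py .501 -.384 .066
```

```text
shift [-0.0013  0.0043  0.1688] toolY deg 89.2 pos [ 0.4999 -0.3879  0.2348] 26.1
```

Call:
drive_tool --steps '[[[-0.001,0.003,0.04,0,0,0,0.4],[0,0,0.045,0,0,0,0.4],[0,0,0.04,0,0,0,0.4],[0,0,0.025,0,0,0,0.4],[0,0,0.015,0,0,0,0.4],[0,0,0.004,0,0,0,0.4],[0,0,0,0,0,0,-1],[0,0,0,0,0,0,-1],[0,0,0,0,0,0,-1],[0,0,0,0,0,0,-1],[0,0,0,0,0,0,-1]]]' --squeeze 40

```text
time_s: 27.2
ee_pos: [0.5024, -0.3821, 0.0677]
eef_rot: [0.001, 0.006, 1.0, -0.001]
ft_force: [-1.0, -1.7, 8.0]
grip_width: 0.154
finger_force: 41.3
```

Call:
drive_tool --steps '[[[0,0,0,0,0,6,-1],[0,0,0,0,0,6,-1],[0,0,0,0,0,6,-1],[0,0,0,0,0,6,-1],[0,0,0,0,0,6,-1],[0,0,0,0,0,6,-1],[0,0,0,0,0,6,-1],[0,0,0,0,0,6,-1],[0,0,0,0,0,6,-1],[0,0,0,0,0,6,-1],[0,0,0,0,0,0,-1]]]'

```text
time_s: 28.3
ee_pos: [0.5033, -0.3808, 0.0677]
eef_rot: [0.001, 0.506, 0.862, 0.001]
ft_force: [1.2, 5.3, 12.2]
grip_width: 0.163
finger_force: 42.1
```

```bash
python3 to.py .501 -.384 .066;python3 -c "
from h import *
o=manip.get_obs();print(np.round(o['joints'],2),o['wrist_torque'])"
```

```text
shift [-0.0017 -0.0036  0.0017] toolY deg 29.2 pos [ 0.5033 -0.3808  0.0677] 28.3
[ 0.07  0.75  0.75  1.74 -0.63  0.91  1.6 ] [ 1.22674258 -0.39216792 -0.05808962]
```

Call:
drive_tool --steps '[[[0,0,0,0,0,6,-1],[0,0,0,0,0,6,-1],[0,0,0,0,0,6,-1],[0,0,0,0,0,6,-1],[0,0,0,0,0,6,-1],[0,0,0,0,0,6,-1],[0,0,0,0,0,6,-1],[0,0,0,0,0,6,-1],[0,0,0,0,0,6,-1],[0,0,0,0,0,6,-1],[0,0,0,0,0,0,-1]]]'

```text
time_s: 29.4
ee_pos: [0.5048, -0.3809, 0.0678]
eef_rot: [0.002, 0.869, 0.494, 0.002]
ft_force: [10.3, 1.9, 8.2]
grip_width: 0.156
finger_force: 41.5
```

Call:
drive_tool --steps '[[[0,0,0,0,0,0,-1],[0,0,0,0,0,0,0.4],[0,0,0,0,0,0,0.4],[0,0,0,0,0,0,0.4],[0,0,0,0,0,0,0.4],[0,0,-0.03,0,0,0,0.4],[0,0,-0.045,0,0,0,0.4],[0,0,-0.045,0,0,0,0.4],[0,0,-0.045,0,0,0,0.4],[0,0,0,0,0,0,0.4]]]'

```text
time_s: 30.4
ee_pos: [0.5026, -0.3831, 0.2369]
eef_rot: [0.003, 0.869, 0.495, 0.001]
ft_force: [-0.8, 0.6, -0.4]
grip_width: 0.7
finger_force: 0.0
```

```bash
python3 to.py .36 -.25 .23; python3 - <<'E'
from h import *
S=manip.camera("side");print(np.round(manip.get_obs()["joints"],2))
cv2.imwrite("pics/s1.png",cv2.resize(S["image"][290:470,340:560],(733,600),interpolation=2))
E
```

```text
shift [ 0.0417 -0.1906  0.0056] toolY deg -30.7 pos [ 0.5026 -0.3831  0.2369] 30.4
[-0.14  0.7   1.15  1.62 -0.66  1.26  0.6 ]
```

View pics/s1.png

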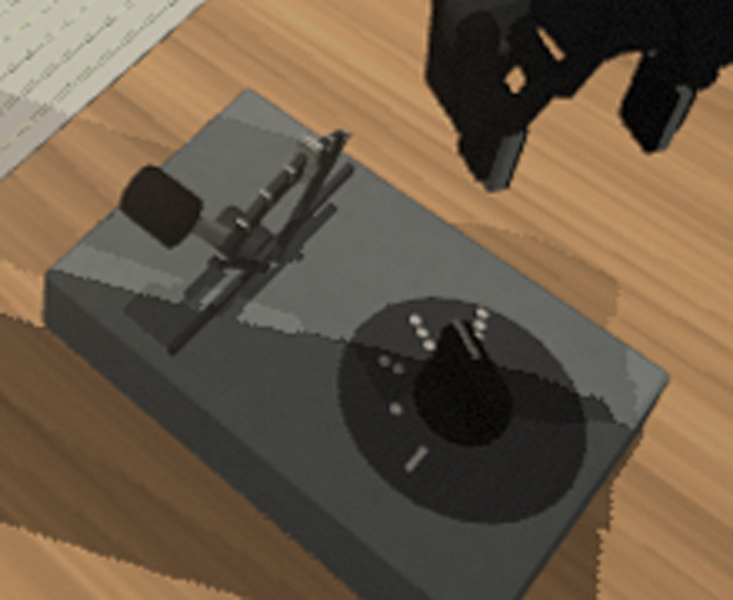

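The lever is at idle. The selector's white line runs from crop (478,357) to (458,322). I'll check that against the prediction for three dots.

```bash
python3 - <<'E'
from h import *
S=manip.camera("side")
for a in(80,120,160):
    d=np.array([-np.cos(np.radians(a)),np.sin(np.radians(a)),0])
    print(a,[((proj(S,np.array([.5015,-.383,z])+r*d)-[340,290])*3.333).round() for r,z in((.0,.089),(.021,.089),(.034,.051))])
E
```

```text
80 [array([477., 361.]), array([432., 337.]), array([390., 366.])]
120 [array([477., 361.]), array([453., 320.]), array([424., 340.])]
160 [array([477., 361.]), array([485., 323.]), array([473., 343.])]
```

The pointer is on three dots. Now I'll turn the tool square, shut the fingers and go behind the handle.

Call:
drive_tool --steps '[[[0,0,0,0,0,8.5,-1],[0,0,0,0,0,8.5,-1],[0,0,0,0,0,8.5,-1],[0,0,0,0,0,8.5,-1],[0,0,0,0,0,8.5,-1],[0,0,0,0,0,8.5,-1],[0,0,0,0,0,8.3,-1],[-0.04,-0.04,0,0,0,0,-1],[-0.04,-0.04,0,0,0,0,-1],[-0.04,-0.04,0,0,0,0,-1],[-0.01,-0.013,0,0,0,0,-1],[0,0,0,0,0,0,-1]]]'

```text
time_s: 31.7
ee_pos: [0.3906, -0.2659, 0.2314]
eef_rot: [-0.002, 1.0, 0.0, -0.0]
ft_force: [0.5, 0.4, -0.2]
grip_width: 0.001
finger_force: 0.0
```

```bash
python3 to.py .372 -.25 .152
```

```text
shift [-0.0186 -0.0157  0.0794] toolY deg -90.0 pos [ 0.3906 -0.2659  0.2314] 31.7
```

Call:
drive_tool --steps '[[[-0.019,-0.016,0,0,0,0,-1],[0,0,0.03,0,0,0,-1],[0,0,0.035,0,0,0,-1],[0,0,0.014,0,0,0,-1],[0,0,0,0,0,0,-1],[0.015,0,0,0,0,0,-1],[0.015,0,0,0,0,0,-1],[0.015,0,0,0,0,0,-1],[0.015,0,0,0,0,0,-1],[0.015,0,0,0,0,0,-1],[0.01,0,0,0,0,0,-1],[0,0,0,0,0,0,-1]]]'

```text
time_s: 32.9
ee_pos: [0.4593, -0.2523, 0.1533]
eef_rot: [0.001, 1.0, 0.0, -0.0]
ft_force: [0.2, -0.6, 0.4]
grip_width: -0.001
finger_force: 0.0
```

```bash
cat > lev.py <<'E'
from h import *
import sys
from scipy.optimize import minimize_scalar
S=manip.camera("side");T=manip.camera("top")
for c,n in((S,"side"),(T,"top")):
    for d in manip.silhouettes(c,"lever_tip")[:1]:
        f=lambda a:np.linalg.norm(proj(c,[.5024+.135*np.sin(a-.6),-.2566,.045+.135*np.cos(a-.6)])-d["centre"])
        r=minimize_scalar(f,bounds=(0,1.2),method="bounded"); print(n,d["centre"],round(d["confidence"],2),"angle",round(r.x,3),"res px",round(r.fun,1))
cv2.imwrite(f"pics/{sys.argv[1]}.png",np.hstack([cv2.resize(S["image"][260:380,370:490],(399,399),interpolation=2),cv2.resize(T["image"][240:310,415:485],(399,399),interpolation=2)]))
E
python3 lev.py l1; python3 to.py .508 -.25 .152
```

```text
side [413.1, 342.0] 0.48 angle 0.258 res px 13.9
top [440.7, 288.7] 0.45 angle 0.493 res px 4.0
shift [ 0.0506 -0.0025  0.0013] toolY deg -90.1 pos [ 0.4573 -0.2525  0.1533] 33.1
```

Call:
drive_tool --steps '[[[0.01,0,0,0,0,0,-1],[0.01,0,0,0,0,0,-1],[0.01,0,0,0,0,0,-1],[0.006,0,0,0,0,0,-1],[0.004,0,0,0,0,0,-1],[0,0,0,0,0,0,-1],[0,0,0,0,0,0,-1],[-0.02,0,0,0,0,0,-1],[-0.04,0,0,0,0,0,-1],[-0.04,0,0,0,0,0,-1],[-0.02,0,0,0,0,0,-1],[0,0,0,0,0,0,-1]]]'

```text
time_s: 34.3
ee_pos: [0.3754, -0.2521, 0.1532]
eef_rot: [-0.001, 1.0, -0.002, 0.0]
ft_force: [0.6, 0.3, 0.4]
grip_width: -0.002
finger_force: 0.0
```

```bash
python3 lev.py l2; python3 to.py .508 -.25 .152
```

```text
side [424.0, 309.9] 0.85 angle 0.654 res px 0.2
top [443.7, 275.7] 0.77 angle 0.695 res px 0.8
shift [ 0.1294 -0.0024  0.0014] toolY deg -90.0 pos [ 0.3786 -0.2523  0.1534] 34.5
```

View pics/l2.png

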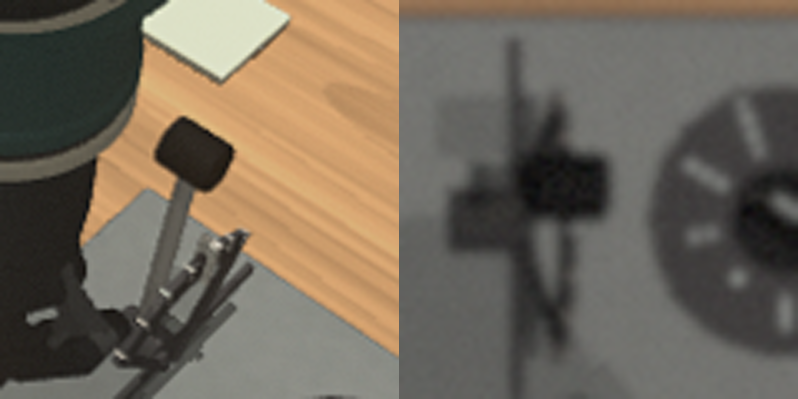

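The handle is at left crop (195,153) and the clip's white end at (213,243). The lever is at about 0.675 and the clip at about 0.82, so I'll push about 19 mm more.

Call:
drive_tool --steps '[[[0.03,0,0,0,0,0,-1],[0.04,0,0,0,0,0,-1],[0.03,0,0,0,0,0,-1],[0.015,0,0,0,0,0,-1],[0.008,0,0,0,0,0,-1],[0.008,0,0,0,0,0,-1],[0.006,0,0,0,0,0,-1],[0.002,0,0,0,0,0,-1],[0,0,0,0,0,0,-1],[0,0,0,0,0,0,-1]]]'

```text
time_s: 35.5
ee_pos: [0.5166, -0.2526, 0.1534]
eef_rot: [0.0, 1.0, -0.001, 0.0]
ft_force: [-0.3, 0.0, -1.1]
grip_width: -0.005
finger_force: 0.0
```

Call:
drive_tool --steps '[[[-0.02,0,0,0,0,0,-1],[-0.04,0,0,0,0,0,-1],[-0.04,0,0,0,0,0,-1],[-0.04,0,0,0,0,0,-1],[-0.01,0,0,0,0,0,-1],[0,0,0,0,0,0,-1]]]'

```text
time_s: 36.1
ee_pos: [0.3659, -0.2521, 0.1535]
eef_rot: [-0.0, 1.0, -0.001, 0.001]
ft_force: [0.4, 0.1, -0.8]
grip_width: 0.0
finger_force: 0.0
```

```bash
python3 lev.py l3; python3 to.py .508 -.25 .152
```

```text
side [431.2, 304.8] 0.67 angle 0.79 res px 0.5
top [452.6, 277.4] 0.68 angle 0.664 res px 8.0
shift [ 0.1402 -0.0024  0.0013] toolY deg -90.0 pos [ 0.3678 -0.2524  0.1534] 36.3
```

View pics/l3.png

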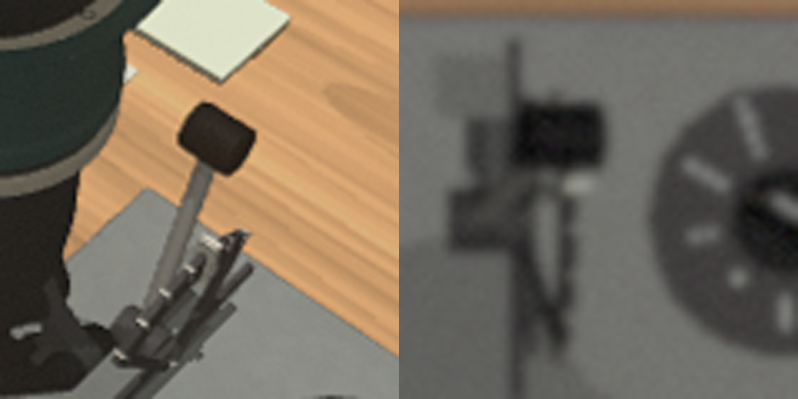

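The handle is at top crop (561,133) and side crop (218,138); the clip is at (578,184) and (212,241). Computing the angle difference from these points by hand, since the network's top reading was off.

```bash
python3 - <<'E'
from h import *
from scipy.optimize import minimize_scalar
S=manip.camera("side");T=manip.camera("top")
def fit(L,y,obs,px):
    f=lambda a:sum(np.sum((proj(c,[px+L*np.sin(a-.6),y,.045+L*np.cos(a-.6)])-q)**2) for c,q in obs)
    r=minimize_scalar(f,bounds=(0,1.2),method="bounded");return round(r.x,3),round(r.fun**.5,1)
for px in(.4995,.5024,.505,.508):
    print(px,"lev",[fit(.135,-.2566,o,px) for o in([(S,(435.6,301.5))],[(T,(443.4,263.3))])],
     "clip",[(L,fit(L,-.2746,[(S,(433.8,332.5))],px),fit(L,-.2746,[(T,(446.4,272.3))],px)) for L in(.082,.088)],
     "old",fit(.135,-.2566,[(S,(370+195*.3008,260+153*.3008))],px),fit(.135,-.2566,[(T,(415+163*.1754,240+185*.1754))],px))
E
```

```text
0.4995 lev [(np.float64(0.915), np.float64(0.0)), (np.float64(0.912), np.float64(0.2))] clip [(0.082, (np.float64(0.923), np.float64(1.7)), (np.float64(0.857), np.float64(0.8))), (0.088, (np.float64(0.848), np.float64(0.0)), (np.float64(0.843), np.float64(0.0)))] old (np.float64(0.769), np.float64(0.3)) (np.float64(0.767), np.float64(0.7))
0.5024 lev [(np.float64(0.887), np.float64(0.3)), (np.float64(0.889), np.float64(0.3))] clip [(0.082, (np.float64(0.879), np.float64(1.4)), (np.float64(0.821), np.float64(0.7))), (0.088, (np.float64(0.809), np.float64(0.1)), (np.float64(0.809), np.float64(0.0)))] old (np.float64(0.745), np.float64(0.1)) (np.float64(0.745), np.float64(0.8))
0.505 lev [(np.float64(0.863), np.float64(0.5)), (np.float64(0.869), np.float64(0.4))] clip [(0.082, (np.float64(0.841), np.float64(1.2)), (np.float64(0.789), np.float64(0.7))), (0.088, (np.float64(0.774), np.float64(0.3)), (np.float64(0.779), np.float64(0.1)))] old (np.float64(0.724), np.float64(0.0)) (np.float64(0.726), np.float64(0.8))
0.508 lev [(np.float64(0.835), np.float64(0.8)), (np.float64(0.847), np.float64(0.5))] clip [(0.082, (np.float64(0.798), np.float64(1.1)), (np.float64(0.752), np.float64(0.6))), (0.088, (np.float64(0.736), np.float64(0.4)), (np.float64(0.745), np.float64(0.2)))] old (np.float64(0.7), np.float64(0.1)) (np.float64(0.703), np.float64(0.9))
```

By hand the lever is at 0.888, which agrees with the finger position, and the clip is at 0.81–0.83. So it went about 0.065 rad too far, and I'll nudge it back from the front side.

Call:
drive_tool --steps '[[[0,0,-0.04,0,0,0,-1],[0,0,-0.04,0,0,0,-1],[0,0,-0.02,0,0,0,-1],[0.03,0,0,0,0,0,-1],[0.04,0,0,0,0,0,-1],[0.04,0,0,0,0,0,-1],[0.04,0,0,0,0,0,-1],[0.04,0,0,0,0,0,-1],[0.04,0,0,0,0,0,-1],[0.01,0,0,0,0,0,-1],[0,0,0,0,0,0,-1]]]'

```text
time_s: 37.5
ee_pos: [0.6078, -0.2524, 0.2519]
eef_rot: [0.001, 1.0, 0.0, -0.001]
ft_force: [-1.1, -0.2, -0.7]
grip_width: -0.001
finger_force: 0.0
```

```bash
python3 to.py .557 -.252 .153
```

```text
shift [-0.0506 -0.0005  0.0991] toolY deg -90.0 pos [ 0.6078 -0.2524  0.2519] 37.5
```

Call:
drive_tool --steps '[[[0,0,0.04,0,0,0,-1],[0,0,0.04,0,0,0,-1],[0,0,0.019,0,0,0,-1],[0,0,0,0,0,0,-1],[-0.015,0,0,0,0,0,-1],[-0.015,0,0,0,0,0,-1],[-0.01,0,0,0,0,0,-1],[-0.005,0,0,0,0,0,-1],[-0.003,0,0,0,0,0,-1],[-0.002,0,0,0,0,0,-1],[0,0,0,0,0,0,-1],[0,0,0,0,0,0,-1]]]'

```text
time_s: 38.7
ee_pos: [0.5569, -0.2525, 0.1541]
eef_rot: [0.0, 1.0, -0.0, -0.0]
ft_force: [1.1, 1.1, 0.8]
grip_width: -0.002
finger_force: 0.3
```

Call:
drive_tool --steps '[[[0.02,0,0,0,0,0,-1],[0.03,0,0,0,0,0,-1],[0,0,-0.04,0,0,0,-1],[0,0,-0.04,0,0,0,-1],[0,0,-0.04,0,0,0,-1],[-0.04,-0.03,0,0,0,0,-1],[-0.05,-0.04,0,0,0,0,-1],[-0.05,-0.04,0,0,0,0,-1],[-0.03,-0.04,0,0,0,0,-1],[0,-0.04,0,0,0,0,-1],[0,0,0,0,0,0,-1]]]'

```text
time_s: 39.8
ee_pos: [0.4733, -0.0893, 0.2757]
eef_rot: [0.0, 1.0, 0.002, 0.0]
ft_force: [0.5, -0.5, -0.2]
grip_width: 0.001
finger_force: 0.0
```

```bash
python3 lev.py l4; python3 look.py b5
```

```text
side [427.9, 308.2] 0.93 angle 0.714 res px 1.1
top [439.8, 267.9] 0.46 angle 0.821 res px 4.3
[ 0.47304636 -0.09595813  0.27591481] [ 0.58177925 -0.80568024  0.17024445]
top 0.77 (array([0.4353, 0.3557]), 74.0, 21.2, np.float32(0.3)) [172.0, 306.8]
top 0.68 (array([0.5528, 0.2992]), 68.7, 24.8, np.float32(153.6)) [196.8, 258.6]
top 0.55 (array([0.5055, 0.2439]), 38.3, 37.3, np.float32(67.9)) [220.4, 276.6]
side 0.67 (array([0.5374, 0.2886]), 39.4, 35.6, np.float32(156.6)) [237.4, 229.9]
side 0.61 (array([0.4699, 0.395 ]), 67.4, 45.2, np.float32(178.6)) [185.5, 221.2]
tip [427.9, 310.6] 0.88
```

View pics/l4.png

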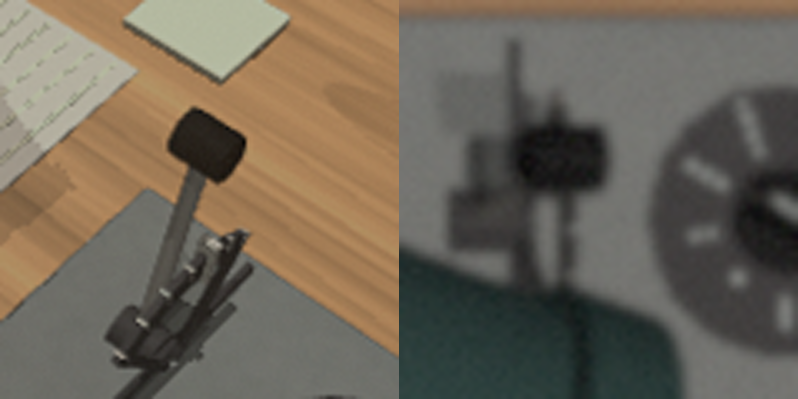

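The handle is at side crop (207,145) and top crop (562,158). Both interpolate to about 0.82 rad, in line with the clip. The selector is on three dots, the pieces are in the tub and the arm is clear, so I'm handing in.

```bash
python3 -c "
from rig import manip
print(manip.finish_job())"
```

```text
the job is handed in; nothing more can be done
None
```

The job is handed in, though the hand-in returned no verdict: the lever went home to its stop, all three pieces present are in the tub, the selector is on three dots, and the lever is at about 0.82 rad, against my camera estimate of 0.81–0.83 for the clip.

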